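Clamp the whetstone home for sharpening

TASK

Get the sharpening station ready: gently slide the pale whetstone along its bed until it sits fully home against the brass stop, and only then push the red clamp handle over past its dead point, without forcing it, so that the rubber pad holds the stone down. Finish with the clamp locked, the stone still home, and the other things on the table left where they are.

Things in the scene. Friction and masses are not known exactly. Their poses are not given: they have to be found in the camera images.
- fixture: sharpening station, screwed to the table: steel plate 380 (x) x 110 (y) x 10 mm with a stone bed and a toggle clamp. Origin on its underside, on the long middle line, 215 mm from the open end (-x), 165 mm from the clamp end (+x). x runs along the bed towards stop and clamp, z up. Bed surface 10 mm above the table, between rails 8 mm high, 63 mm apart, x = -210 to -10 mm
- stop_slot (a point): point on the bed at fixture x = 20 mm: middle of the range of the brass stop's face. The stop (16 thick, 58 wide, 17 mm high above the bed) is set by hand, rigid, and NOT measured: its face stands anywhere from 12 mm before to 12 mm beyond this point (along x), so the stone's arrival must be felt
- stone_mid (a point): centre of the pale whetstone (cream top, blue-grey below), 150 (x) x 60 (y) x 26 mm, about 0.5 kg, loose in the bed with 1.5 mm play each side; its x points to the stop. It starts 38 to 82 mm short of the stop and slides with a few newtons; against the stop it is rigid: some 10 N is plenty, over 40 N is too rough
- stone: the same whetstone as a body, origin under its centre
- stone_back (a point): middle of the whetstone's back end face (the end away from the stop), half-way up, 13 mm above the bed; x points to the stop
- pad_face (a point): centre of the underside of the clamp's rubber pad, a disc 22 mm across on a sprung spindle at the end of the clamp arm. Clamp open: about 60 mm above the stone. Clamp closed: it presses on the stone's top at fixture x = -10 mm, squeezed about 10 mm up into its spring (about 60 N)
- pad: the same pad as a body (its origin is the clamp arm's pivot: fixture x = 70, z = 45 mm)
- handle_pivot (a point): axis of the clamp handle, fixed at x = 125, y = 0, z = 62 mm in the fixture's frame; the handle swings in the fixture's x-z plane. The clamp's two steel side plates stand at x = 53 to 143 mm, up to 67 mm above the table
- handle_grip (a point): point on the middle line of the red round grip (18 mm diameter, from 50 to 125 mm from the pivot), 95 mm from the pivot; its x points out along the handle
- handle (a joint): handle angle (rad). 0 = open, 84 deg above level, leaning a little to fixture +x; swings over to +x and down, to 84 deg minus this angle above level. Light to about 0.9, where the pad meets the stone; resists most at about 1.1 (some 12 N at the grip point, square to the handle), nothing at the dead point 1.365; just beyond, the spring throws it to its rigid end stop, 1.485. Over 40 N is forcing
- spare_stone: bystander: a red-brown spare whetstone lying on the table beside the fixture, 150 x 60 x 26 mm; origin under its centre
- cleaver: bystander: a cleaver lying flat, about 290 mm long, wooden handle
- bowl: bystander: a steel bowl, 150 mm across, 55 mm high; origin under its centre
- sauce_bottle: bystander: a dark sauce bottle, 60 mm across, 190 mm high; origin under its centre
- spice_jar: bystander: an amber spice jar with yellow cap, 70 mm across, 100 mm high; origin under its centre
- spatula: bystander: a spatula with a blue handle, lying flat
Mind the look-alikes: they are no part of the job. What is meant by the stone is not turquoise, and is the larger of those in its own colour.

How it is judged (in metres and radians):
On the way, in this order (a step that is already met when the one before it is completed fails the run):
1. the stone is slid fully home against the stop (gap under 2 mm), lying flat in its bed, with the clamp still open (x of stop_c0 in the frame of stone_mid below 0.085 m and angle between stone_mid's own z axis and vertical below 0.03 rad and value of joint handle below 0.4 rad), for 0.2 s.
2. the handle is past its dead point and at its end, and the pad presses on the stone (value of joint handle above 1.445 rad and contact force between pad and stone above 25 N), for 0.2 s.
At the end, for the whole second after the job is handed in: The clamp handle rests at its end past the dead point (within 0.04 rad), the pad presses on the whetstone with more than 25 N, and the whetstone lies flat and at rest in its bed with its front end within 2 mm of the stop (all of step 2 and x of stop_c0 in the frame of stone_mid below 0.085 m and angle between stone_mid's own z axis and vertical below 0.03 rad and velocity of joint handle below 0.05 rad/s and linear speed of stone below 0.01 m/s); the robot touches nothing.
It fails at once if the stone is pushed too hard (over 40 N from the fingers) (contact force between the fingers and stone above 40 N).
It fails at once if the clamp handle is forced (over 40 N from the fingers) (contact force between the fingers and handle above 40 N).
It fails at once if the clamp is worked before the stone is home (value of joint handle above 0.6 rad and not (x of stop_c0 in the frame of stone_mid below 0.086 m)).
It fails at once if another thing on the table is moved by more than 20 mm (distance of any of spare_stone, cleaver, bowl, sauce_bottle, spice_jar, spatula from where it was at the start of the episode above 0.02 m).
It also fails if it takes over 61 s, if anything falls off the work surface, if the arm or the gripper's body presses on something with over 40 N, if the wrist force passes 120 N, or if a joint passes its speed limit or range.

ROBOT

A 6-joint arm with a two-finger parallel gripper is mounted at the origin on the work surface. World frame = base frame: x ahead of the robot, y to its left, z up, the work surface at z = 0. Lengths are in mm, angles in rad, forces in N, time in s.
With the tool pointing down it reaches from about 350 to 775 mm from the base axis. Payload 7.3 kg.
Tool frame: the origin (TCP) lies at the very end of the fingers, on their centre line; the grasp point (between the pads) lies 19 mm behind it; x points along the fingers, z is the direction in which the jaws open and shut, and the axes are right-handed (so a half turn about x gives the same grasp; the last joint's range is limited). The gripper opens to 92 mm and grips with 3 to 60 N. Pads are 19 mm wide; open, the fingers measure 130 mm over their backs; the gripper's body (75 mm by 190 mm) begins 47 mm behind the grasp point.
Start: joints at [1.071, 0.342, 1.524, -0, 1.275, -0.146], TCP at [181.881, 492.508, 226.741] pointing down, gripper open.
Joint ranges: [-2.53, 2.53], [-0.77, 2.02], [0.04, 2.7], [-1, 4.14], [0.28, 2.66], [-3.11, 3.11]. Speed limits (rad/s): [2.57, 2.57, 3.14, 3.14, 3.14, 3.14].

INTERFACE

Orientations are given as [roll, pitch, yaw] about the fixed x, y, z axes, in that order (R = Rz(yaw) Ry(pitch) Rx(roll)).
In Python, from plant import * gives the robot as it stands.
- The arm moves only by the tool carry_out, never from a script. Its argument "rows" is a list of rows, each a list of 4 numbers: the shift along the world's x, y, z in mm, then the turn about the world's z in degrees. In form: [[x, y, z, twist], ...]. A call has 1 to 20 rows; each row is the pose to reach, as a shift and turn from the pose measured when the call began; what a row does not reach only later rows make up. A row lasts 1/12 s, in which the tool goes at most 41.7 mm and 7.16 degrees, less where a joint would pass 70% of its speed; a pose out of reach is approached as far as the arm can. A call with a gripper value outside its range is refused whole. "hand" is the finger opening in mm, from 0 to 91.8, set as the call begins (left out, the last holds). The fingers move at their own pace and stop on an object; the grip force is fixed at half the most. Time passes only in rows, so rows that repeat a pose let the fingers close. It gives the time, the measured TCP pose, the force and the opening at its end, in the units of the state.
- get_obs(): the state, without advancing time (a new reading comes with each control period).
- capture(name): name is "scene" or "top" or "wrist"; returns the picture (480x640x3 uint8, red, green, blue); there is no depth.
- camera_info(name): a dict with "camera_matrix" (3x3 intrinsics, pixels), "pose" (4x4, takes a point from camera to world coordinates); the wrist camera has in their place "mount" (4x4, takes a point from camera to tool coordinates, whose origin is the TCP and whose axes are the tool frame's). Camera axes: x right, y down, z forward; pixel columns grow to the right and rows downward; lengths in mm; the calibration is good to about 2 mm. The wrist camera is an equidistant fisheye: a pixel r from the principal point sees the ray r / f radians off the axis. A picture is of the moment at which its call begins: read the wrist's pose just before it. camera_info takes no time and is no camera call.
- close_job(): hands the job in, once; it reports no verdict.
The state is a dict: "time": time; "joint_positions": joint angles; "dq": joint speeds; "tau": joint torques, N m; "tool_pos": TCP position; "tcp_rot": TCP orientation; "contact_force": force on the tool from outside, world axes, zero at the start; "moment": the same for the moment, N m; "grip_width": finger opening in mm.
Only numpy, scipy, OpenCV 4.12 (cv2) and the standard library are available. Lean on these libraries where they do the work, as an engineer would, in place of code of your own. Each camera call takes 0.05 s, during which the arm holds its last target. There are 200 camera calls.

## Working session

There is one attempt and no reset: what is moved stays moved. The work goes in short steps, Python scripts to look and compute and a tool call to move; the robot and the scene stay as the last step left them, time stands still between calls to the robot, and variables do not carry over. Pictures are saved under pics/ and viewed, about 8 in all and at most 12, crops included, and the job is handed in when it is done.

Besides the shell and the picture viewer there is one more tool, called as name(argument=value, ...), one argument or row to a line, values as JSON. carry_out: Moves the arm, as the interface text tells. Its arguments: {"type":"object","properties":{"rows":{"type":"array"},"hand":{"type":"number"}},"required":["rows"]}

```bash
mkdir -p pics; ls
python3 - <<'E'
from plant import *
import cv2
print(get_obs())
for n in("scene","top"):
    i=camera_info(n);print(n,i)
    cv2.imwrite(f"pics/{n}1.png",capture(n)[:,:,::-1])
print(camera_info("wrist"))
E
```

```text
pics
{'time': 0.0, 'joint_positions': array([ 1.07099504e+00,  3.42734193e-01,  1.52503974e+00,  1.81738468e-05,
        1.27537641e+00, -1.46004364e-01]), 'dq': array([-0.00071475, -0.00153661,  0.00026842,  0.00047911, -0.0005549 ,
        0.0006401 ]), 'tau': array([ 1.99500537e-04, -4.31242454e+01, -2.44219279e+01,  7.17375451e-02,
        5.60231984e-02, -1.33963140e-04]), 'tool_pos': array([181.66981771, 492.12839953, 226.03107535]), 'tcp_rot': array([ 2.98443225,  1.56923855, -2.08175896]), 'contact_force': array([0.75702699, 0.00123979, 0.28929417]), 'moment': array([ 0.01239866,  0.00689805, -0.00701473]), 'grip_width': 91.67530800877921}
scene {'camera_matrix': array([[540.96802319,   0.        , 321.25244119],
       [  0.        , 540.96802319, 235.15534128],
       [  0.        ,   0.        ,   1.        ]]), 'pose': array([[-5.41305465e-01,  6.44171136e-01, -5.40399798e-01,
         1.32390900e+03],
       [ 8.40821240e-01,  4.16867752e-01, -3.45312785e-01,
         4.97329478e+02],
       [ 2.83471956e-03, -6.41299326e-01, -7.67285566e-01,
         1.21813289e+03],
  
[... 435 characters left out ...]
01],
       [-1.79250176e-02, -4.91876643e-02, -9.98628693e-01,
         1.62201752e+03],
       [ 0.00000000e+00,  0.00000000e+00,  0.00000000e+00,
         1.00000000e+00]])}
{'camera_matrix': array([[371.64829954,   0.        , 323.17594955],
       [  0.        , 371.64829954, 235.35491003],
       [  0.        ,   0.        ,   1.        ]]), 'mount': array([[-2.69698965e-04, -2.57022405e-01,  9.66405407e-01,
        -1.58792755e+02],
       [-7.96483637e-04, -9.66405080e-01, -2.57022541e-01,
         6.91620668e+01],
       [ 9.99999646e-01, -8.39044806e-04,  5.59243092e-05,
         1.54758425e+00],
       [ 0.00000000e+00,  0.00000000e+00,  0.00000000e+00,
         1.00000000e+00]])}
```

View pics/scene1.png

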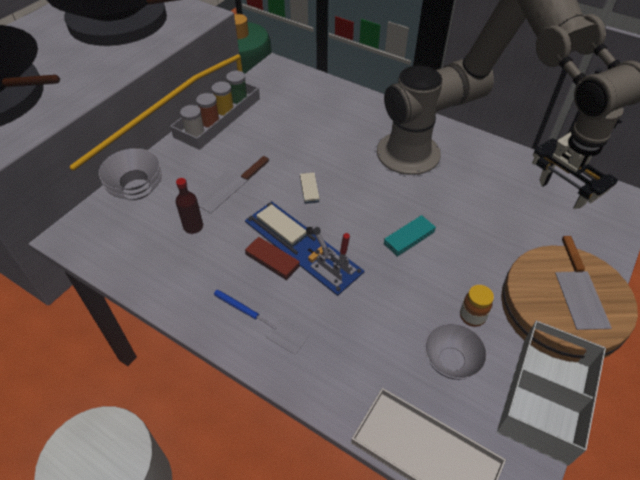

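View pics/top1.png

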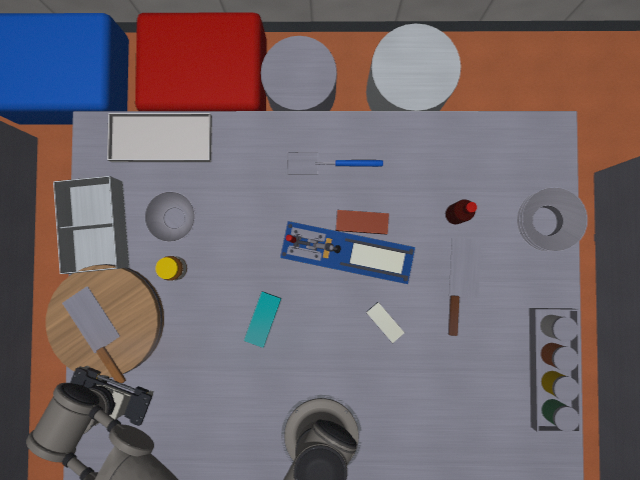

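The blue station is at top (347,252). Things that could be taken for the stone: cream stone in the bed, top (378,258); small cream block (385,322); turquoise block (263,319); red-brown spare (362,222). I choose (378,258) because it is cream, larger and in the bed. Next I measure it and check it in a crop.

```bash
cat > h.py <<'E'
import numpy as np,cv2
from plant import *
def ray(n,uv,z):
    i=camera_info(n);K,P=i["camera_matrix"],i["pose"]
    d=P[:3,:3]@np.linalg.solve(K,[uv[0],uv[1],1]);o=P[:3,3]
    return o+d*(z-o[2])/d[2]
def proj(n,p):
    i=camera_info(n);P=i["pose"];c=P[:3,:3].T@(np.array(p)-P[:3,3]);q=i["camera_matrix"]@c
    return q[:2]/q[2]
def big(m,box):
    k=np.zeros_like(m);x0,y0,x1,y1=box;k[y0:y1,x0:x1]=m[y0:y1,x0:x1]
    cs,_=cv2.findContours(k,cv2.RETR_EXTERNAL,cv2.CHAIN_APPROX_NONE)
    return max(cs,key=cv2.contourArea)
E
python3 - <<'E'
from h import *
im=cv2.imread("pics/top1.png");hsv=cv2.cvtColor(im,cv2.COLOR_BGR2HSV)
blue=cv2.inRange(hsv,(105,120,40),(125,255,255))
blue=cv2.morphologyEx(blue,cv2.MORPH_CLOSE,np.ones((3,3)))
cream=cv2.inRange(hsv,(15,15,150),(45,120,255))
b=(270,210,425,292)
for nm,m,z in(("plate",blue,10),("stone",cream,36)):
    c=big(m,b);r=cv2.minAreaRect(c);bx=cv2.boxPoints(r)
    W=np.array([ray("top",p,z) for p in bx]);print(nm,r,cv2.contourArea(c));print(W.round(1),W.mean(0).round(1))
    print([np.linalg.norm(W[i]-W[i-1]).round(1) for i in range(4)])
a=im[200:300,270:430];s=cv2.imread("pics/scene1.png")[190:300,230:380]
cv2.imwrite("pics/crop.png",np.vstack([cv2.resize(a,(640,400)),cv2.resize(s,(640,469))])[:, :][:869]) if 0 else cv2.imwrite("pics/crop.png",np.hstack([cv2.resize(a,(400,250),interpolation=2),cv2.resize(s,(341,250),interpolation=2)]))
E
```

```text
plate ((347.400634765625, 252.1719207763672), (129.91038513183594, 37.55143737792969), 11.592175483703613) 3454.5
[[ 512.6  122.3   10. ]
 [ 620.4  101.    10. ]
 [ 545.4 -270.1   10. ]
 [ 438.6 -247.9   10. ]] [529.2 -73.7  10. ]
[np.float64(377.4), np.float64(109.8), np.float64(378.6), np.float64(109.1)]
stone ((381.98291015625, 258.746337890625), (40.3692741394043, 19.206836700439453), 12.094758033752441) 458.0
[[ 494.8 -110.1   36. ]
 [ 548.6 -121.5   36. ]
 [ 524.8 -234.3   36. ]
 [ 471.1 -222.7   36. ]] [ 509.8 -172.1   36. ]
[np.float64(115.1), np.float64(55.1), np.float64(115.3), np.float64(54.9)]
```

View pics/crop.png

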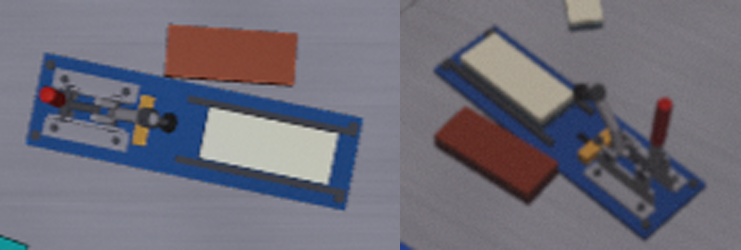

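The crop shows the full cream stone in the bed (crop x 200–338), with the brass stop (150,105)/(143,133) and pad (168,122) next to it. The red handle is standing up at (48,95), so the choice is confirmed. Now I work out the frame and the twist.

```bash
cat >> h.py <<'E'
u=np.array([.197,.980,0]);u/=np.linalg.norm(u);v=np.array([-u[1],u[0],0])
O=np.array([534.1,-49.2,0])
def W(x,y,z): return O+x*u+y*v+np.array([0,0,z])
def F(p): d=np.array(p)-O; return np.array([d@u,d@v,d[2]])
from scipy.spatial.transform import Rotation as R
def T(o): return R.from_euler('xyz',o["tcp_rot"]).as_matrix()
E
python3 - <<'E'
from h import *
o=get_obs();M=T(o);print(M.round(3))
y=M[:,1];print("twist to bring tool y to -u:",np.degrees(np.arctan2(-u[1],-u[0])-np.arctan2(y[1],y[0])))
im=cv2.imread("pics/top1.png");hsv=cv2.cvtColor(im,cv2.COLOR_BGR2HSV)
for n,b in(("top",(300,220,360,275)),("scene",(290,220,350,290))):
    im=cv2.imread(f"pics/{n}1.png");hsv=cv2.cvtColor(im,cv2.COLOR_BGR2HSV)
    m=cv2.inRange(hsv,(10,120,100),(25,255,255));ys,xs=np.nonzero(m[b[1]:b[3],b[0]:b[2]])
    q=np.array([F(ray(n,(x+b[0],y+b[1]),27)) for x,y in zip(xs,ys)]);print(n,len(q),q.min(0).round(1),q.max(0).round(1))
# stone x extent along midline by grey value
im=cv2.imread("pics/top1.png")
print([(x,im[int(round(proj("top",W(x,0,36))[1])),int(round(proj("top",W(x,0,36))[0]))].tolist()) for x in range(-216,10,3)])
for p in (W(-190,0,150),W(115,0,260)):print((p-o["tool_pos"]).round(1))
E
```

```text
[[-0.001 -0.938  0.346]
 [-0.001  0.346  0.938]
 [-1.     0.    -0.001]]
twist to bring tool y to -u: -261.0928889256149
top 55 [ 28.7 -28.2  27. ] [42.4 27.9 27. ]
scene 62 [ 26.8 -31.3  27. ] [45.3 18.5 27. ]
[(-216, [141, 127, 127]), (-213, [133, 115, 112]), (-210, [116, 74, 49]), (-207, [121, 67, 28]), (-204, [122, 67, 33]), (-201, [122, 68, 32]), (-198, [121, 67, 34]), (-195, [121, 66, 29]), (-192, [121, 66, 32]), (-189, [121, 66, 31]), (-186, [146, 126, 119]), (-183, [184, 194, 192]), (-180, [180, 193, 191]), (-177, [182, 195, 194]), (-174, [181, 194, 193]), (-171, [183, 194, 192]), (-168, [182, 195, 194]), (-165, [180, 193, 193]), (-162, [180, 193, 192]), (-159, [181, 193, 192]), (-156, [182, 193, 192]), (-153, [181, 193, 192]), (-150, [183, 195, 194]), (-147, [183, 194, 193]), (-144, [182, 195, 193]), (-141, [182, 194, 192]), (-138, [183, 196, 194]), (-135, [183, 195, 193]), (-132, [183, 196, 193]), (-129, [183, 194, 192]), (-126, [183, 195, 193]), (-123, [183, 195, 192]), (-120, [182, 194, 192]), (-117, [183, 194, 193]), (-114, [182, 195, 192]), (-111, [184, 196, 193]), (-10
[... 258 characters left out ...]
3]), (-75, [184, 195, 192]), (-72, [184, 194, 193]), (-69, [183, 194, 191]), (-66, [185, 196, 193]), (-63, [183, 194, 192]), (-60, [184, 195, 192]), (-57, [184, 194, 193]), (-54, [185, 195, 193]), (-51, [184, 195, 192]), (-48, [187, 195, 193]), (-45, [185, 195, 193]), (-42, [185, 195, 193]), (-39, [173, 179, 176]), (-36, [136, 119, 109]), (-33, [125, 68, 31]), (-30, [126, 69, 34]), (-27, [127, 69, 32]), (-24, [129, 70, 35]), (-21, [127, 69, 30]), (-18, [127, 70, 35]), (-15, [125, 68, 31]), (-12, [127, 70, 35]), (-9, [127, 69, 34]), (-6, [126, 67, 30]), (-3, [87, 50, 30]), (0, [26, 26, 24]), (3, [30, 29, 29]), (6, [25, 25, 24]), (9, [56, 52, 50])]
[ 314.9 -727.6  -76.1]
[ 375.  -428.6   33.9]
```

carry_out(
  hand=0,
  rows=[
    [27,-29,0,-7],
    [54,-58,0,-14],
    [81,-87,0,-21],
    [108,-116,0,-28],
    [135,-145,0,-35],
    [162,-174,0,-42],
    [189,-203,0,-49],
    [216,-232,0,-56],
    [243,-261,0,-63],
    [268,-290,0,-70],
    [275,-330,0,-77],
    [280,-370,0,-81],
    [285,-410,0,-81],
    [290,-450,0,-81],
    [295,-490,0,-81],
    [300,-530,0,-81],
    [303,-570,0,-81],
    [306,-610,0,-81],
    [309,-650,0,-81],
    [310,-690,0,-81],
  ],
)

```text
time: 1.77
tool_pos: [491.4, -199.8, 225.8]
tcp_rot: [2.886, 1.569, 2.689]
contact_force: [1.0, -0.8, -0.5]
grip_width: 0.4
```

carry_out(
  rows=[
    [1,-30,-10,0],
    [2,-55,-40,0],
    [2,-55,-70,0],
    [2,-55,-90,0],
    [2,-55,-90,0],
    [2,-55,-90,0],
  ],
)

```text
time: 2.27
tool_pos: [492.9, -254.5, 135.0]
tcp_rot: [2.775, 1.566, 2.578]
contact_force: [0.5, -0.5, 0.3]
grip_width: 0.3
```

```bash
cat >> h.py <<'E'
def wuv(o,p):
    i=camera_info("wrist");m=i["mount"];K=i["camera_matrix"]
    t=T(o).T@(np.array(p)-o["tool_pos"]);c=m[:3,:3].T@(t-m[:3,3])
    r=np.hypot(c[0],c[1]);th=np.arctan2(r,c[2])*K[0,0];return K[:2,2]+c[:2]/r*th
E
python3 - <<'E'
from h import *
o=get_obs();im=capture("wrist")[:,:,::-1].copy();cv2.imwrite("pics/w1raw.png",im)
print(F(o["tool_pos"]).round(1),T(o).round(3),o["contact_force"])
for p in [(-186,-30,36),(-186,30,36),(-36,30,36),(-36,-30,36),(-215,-55,10),(-215,55,10),(28,29,27),(28,-29,27)]:
    q=wuv(o,W(*p));print(p,q.round(0));cv2.circle(im,tuple(int(a) for a in q),4,(0,0,255),1)
cv2.imwrite("pics/w1.png",im)
E
```

```text
[-209.4   -0.   135. ] [[-0.004  0.196  0.981]
 [ 0.002  0.981 -0.196]
 [-1.     0.002 -0.004]] [ 0.46250994 -0.51645612  0.31089394]
(-186, -30, 36) [366. 206.]
(-186, 30, 36) [281. 206.]
(-36, 30, 36) [281.  -1.]
(-36, -30, 36) [367.  -1.]
(-215, -55, 10) [393. 237.]
(-215, 55, 10) [255. 236.]
(28, 29, 27) [286. -68.]
(28, -29, 27) [362. -68.]
```

View pics/w1.png

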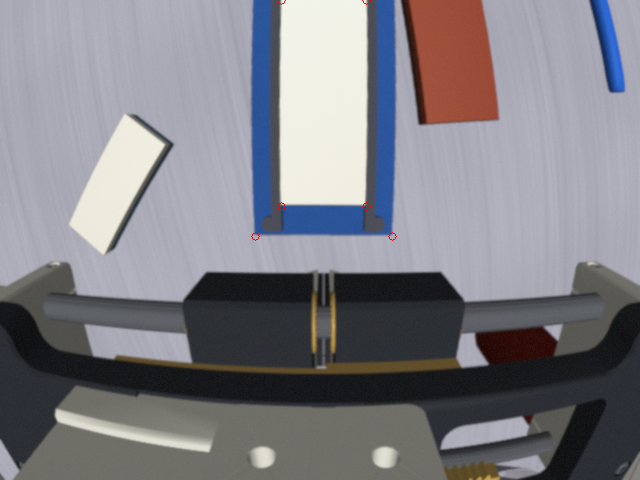

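Wrist view: the stone's back edge is at (281–366, 206), exactly where the model puts it (fixture x = −186), and the plate corners match too. The fingers are at (323,291), clear behind the stone. I descend there.

carry_out(
  rows=[
    [0,0,-25,0],
    [0,0,-50,0],
    [0,0,-75,0],
    [0,0,-95,0],
    [0,0,-108,0],
    [0,0,-115,0],
    [0,0,-115,0],
    [0,0,-115,0],
  ],
)

```text
time: 2.98
tool_pos: [494.8, -255.3, 22.9]
tcp_rot: [-0.654, 1.57, -0.85]
contact_force: [0.3, -0.2, -0.1]
grip_width: 0.3
```

carry_out(
  rows=[
    [-1,3,-1,0],
    [-1,6,-2,0],
    [-1,8,-2,0],
    [0,10,-2,0],
    [0,11,-2,0],
    [0,12,-2,0],
    [1,13,-2,0],
    [1,14,-2,0],
    [1,15,-2,0],
    [1,16,-2,0],
    [1,17,-2,0],
    [2,18,-2,0],
    [2,19,-2,0],
    [2,20,-2,0],
  ],
)

```text
time: 4.15
tool_pos: [497.0, -235.4, 21.0]
tcp_rot: [-0.653, 1.569, -0.849]
contact_force: [-1.0, -4.7, 1.7]
grip_width: 0.8
```

carry_out(
  rows=[
    [0,2,0,0],
    [1,4,0,0],
    [1,6,0,0],
    [2,8,0,0],
    [2,10,0,0],
    [2,12,0,0],
    [3,14,0,0],
    [3,16,0,0],
    [4,18,0,0],
    [4,20,0,0],
    [4,22,0,0],
    [5,24,0,0],
    [5,26,0,0],
    [6,28,0,0],
    [6,29,0,0],
    [6,29,0,0],
  ],
)

```text
time: 5.48
tool_pos: [503.0, -205.9, 21.0]
tcp_rot: [-0.473, 1.57, -0.669]
contact_force: [0.7, -1.8, 1.1]
grip_width: 0.2
```

Run:
```python
from h import *
o=get_obs();print(F(o["tool_pos"]).round(1),o["contact_force"].round(1))
im=capture("top")[:,:,::-1]
L=[]
for x in range(-200,30,1):
    q=proj("top",W(x,0,36));p=cv2.getRectSubPix(im.copy(),(1,1),(float(q[0]),float(q[1])))[0,0];L.append((x,int(p[2])))
c=[x for x,r in L if r>120];print(c[0],c[-1],[l for l in L if -30<l[0]<30][::2])
```

```text
[-159.8   -0.4   21. ] [ 0.7 -1.8  1.1]
-200 25 [(-29, 201), (-27, 202), (-25, 201), (-23, 200), (-21, 201), (-19, 200), (-17, 200), (-15, 201), (-13, 200), (-11, 200), (-9, 201), (-7, 198), (-5, 181), (-3, 146), (-1, 65), (1, 26), (3, 29), (5, 31), (7, 36), (9, 44), (11, 46), (13, 49), (15, 50), (17, 50), (19, 70), (21, 96), (23, 119), (25, 121), (27, 111), (29, 85)]
```

carry_out(
  rows=[
    [0,1,0,0],
    [0,2,0,0],
    [1,3,0,0],
    [1,4,0,0],
    [1,5,0,0],
    [1,6,0,0],
    [1,7,0,0],
    [2,8,0,0],
    [2,9,0,0],
    [2,10,0,0],
    [2,11,0,0],
    [2,12,0,0],
    [3,13,0,0],
    [3,14,0,0],
    [3,15,0,0],
    [3,16,0,0],
  ],
)

```text
time: 6.87
tool_pos: [506.1, -189.8, 21.0]
tcp_rot: [-0.294, 1.57, -0.49]
contact_force: [0.1, -4.0, 0.5]
grip_width: 0.2
```

carry_out(
  rows=[
    [0,1,0,0],
    [0.3,2,0,0],
    [0.5,3,0,0],
    [0.7,4,0,0],
    [1,5,0,0],
    [1.1,5.5,0,0],
    [1.2,6,0,0],
    [1.3,6.5,0,0],
  ],
)

```text
time: 7.53
tool_pos: [507.4, -183.3, 21.0]
tcp_rot: [-0.294, 1.57, -0.49]
contact_force: [0.3, -3.8, 0.9]
grip_width: 0.5
```

carry_out(
  rows=[
    [0,0.5,0,0],
    [0.2,1,0,0],
    [0.3,1.5,0,0],
    [0.4,2,0,0],
  ],
)

```text
time: 7.87
tool_pos: [507.8, -181.2, 21.0]
tcp_rot: [-0.304, 1.57, -0.5]
contact_force: [-1.1, -3.9, 1.2]
grip_width: 0.3
```

Front is now at about 25 mm. I continue in small steps, reading the force each time.

carry_out(
  rows=[
    [0.1,0.5,0,0],
    [0.2,1,0,0],
  ],
)

```text
time: 8.03
tool_pos: [507.9, -180.4, 21.0]
tcp_rot: [-0.558, 1.569, -0.754]
contact_force: [-1.8, -7.5, 0.4]
grip_width: 0.2
```

carry_out(
  rows=[
    [0.1,0.5,0,0],
    [0.2,1,0,0],
  ],
)

```text
time: 8.2
tool_pos: [508.0, -180.3, 21.0]
tcp_rot: [-1.065, 1.568, -1.261]
contact_force: [-3.2, -10.7, -0.2]
grip_width: 0.6
```

carry_out(
  rows=[
    [0.1,0.5,0,0],
    [0.2,1,0,0],
  ],
)

```text
time: 8.37
tool_pos: [508.0, -180.3, 21.0]
tcp_rot: [-1.247, 1.567, -1.442]
contact_force: [-4.1, -10.9, 0.1]
grip_width: 0.4
```

The arrival was felt: the force rose from 4 to about 11 N and the TCP stalled at y = −180.3. I back off, rise, and check from above.

carry_out(
  rows=[
    [-1,-4,0,0],
    [-3,-14,0,0],
    [-3,-15,10,0],
    [-3,-15,45,0],
    [-3,-15,85,0],
    [-3,-15,125,0],
    [-3,-15,165,0],
    [-3,-15,205,0],
    [-3,-15,220,0],
    [-3,-15,220,0],
  ],
)

```text
time: 9.2
tool_pos: [506.7, -196.0, 246.7]
tcp_rot: [-0.524, 1.559, -0.719]
contact_force: [0.3, -0.5, 0.5]
grip_width: 0.5
```

Run:
```python
from h import *
o=get_obs();print(F(o["tool_pos"]).round(1),o["contact_force"].round(1))
im=capture("wrist")[:,:,::-1].copy()
for p in [(-122,-30,36),(-122,30,36),(28,29,27),(28,-29,27),(126,0,157)]:
    q=wuv(o,W(*p));print(p,q.round(0));cv2.circle(im,tuple(int(a) for a in q),4,(0,0,255),1)
s=capture("scene")[190:300,230:380,::-1]
cv2.imwrite("pics/w2.png",np.hstack([cv2.resize(im,(480,360)),cv2.resize(s,(320,235),interpolation=2)] if 0 else [im[:360:,100:540],cv2.resize(s,(360,360),interpolation=2)]))
```

```text
[-149.3   -2.1  246.7] [ 0.3 -0.5  0.5]
(-122, -30, 36) [349. 181.]
(-122, 30, 36) [289. 181.]
(28, 29, 27) [291.  35.]
(28, -29, 27) [348.  35.]
(126, 0, 157) [ 320. -119.]
```

View pics/w2.png

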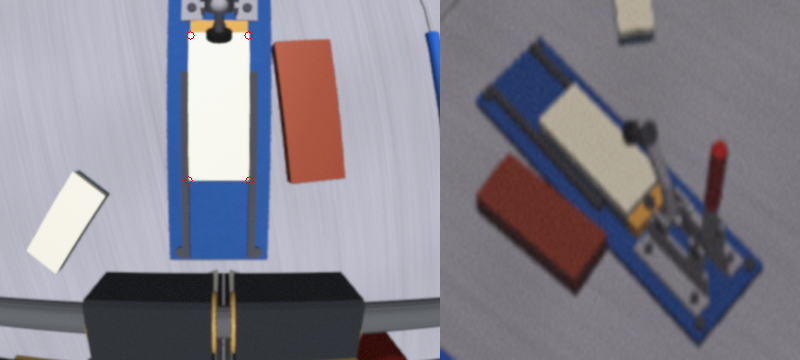

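The wrist crop shows the stone's back edge on the predicted line (188–249, 180) and its front touching the brass, with no blue gap. The scene crop shows the handle still upright. I go above the handle, on its clamp-pad side.

carry_out(
  rows=[
    [7,35,0,0],
    [14,72,0,0],
    [21,110,0,0],
    [28,147,0,0],
    [36,185,0,0],
    [42,220,0,0],
    [46,238,0,0],
    [46,240,0,0],
    [46,240,0,0],
  ],
)

```text
time: 10.05
tool_pos: [549.9, 46.0, 239.6]
tcp_rot: [-1.965, 1.566, -2.158]
contact_force: [-0.1, 0.4, 0.9]
grip_width: 0.6
```

Run:
```python
from h import *
o=get_obs();im=capture("wrist")[:,:,::-1].copy()
print(F(o["tool_pos"]).round(1),o["tool_pos"].round(1),T(o)[:,2].round(3),o["contact_force"].round(1))
for p in [(125+10.45,0,161.4),(138,0,186)]:
    q=wuv(o,W(*p));print(p,q.round(0));cv2.circle(im,tuple(int(a) for a in q),4,(0,255,0),1)
cv2.imwrite("pics/w3.png",im)
hsv=cv2.cvtColor(im,cv2.COLOR_BGR2HSV);m=cv2.inRange(hsv,(0,180,60),(6,255,255))|cv2.inRange(hsv,(174,180,60),(180,255,255))
c=big(m,(200,0,450,320));print(cv2.boundingRect(c))
```

```text
[ 96.4   3.3 239.6] [549.9  46.  239.6] [ 0.982 -0.191 -0.002] [-0.1  0.4  0.9]
(135.45, 0, 161.4) [329. 187.]
(138, 0, 186) [329. 189.]
(315, 173, 28, 28)
```

View pics/w3.png

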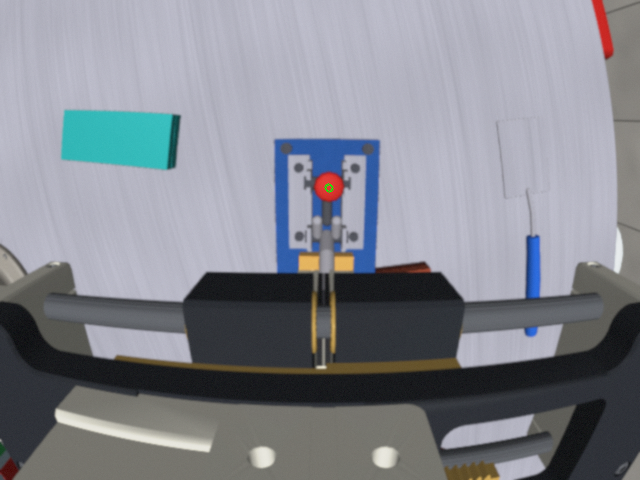

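The red handle tip at (329,187) sits right on the predicted point. I descend beside it, correcting 3 mm sideways.

carry_out(
  rows=[
    [3.5,1,-25,0],
    [3.5,1,-50,0],
    [3.5,1,-75,0],
    [3.5,1,-90,0],
    [3.5,1,-94,0],
    [3.5,1,-94,0],
  ],
)

```text
time: 10.6
tool_pos: [552.5, 44.5, 144.6]
tcp_rot: [-2.297, 1.564, -2.493]
contact_force: [0.2, -0.3, 0.4]
grip_width: 0.3
```

Run:
```python
from h import *
o=get_obs();t=o["tool_pos"];print(F(t).round(1),t.round(1),o["contact_force"].round(1))
for f in (84,75,65,55,45,38,30,24,18,13,9,6,4,2):
    a=np.radians(f);p=W(125+95*np.cos(a)-9*np.sin(a)-9.5,0,62+95*np.sin(a)+9*np.cos(a));print(f,round(1.466-a,2),p.round(1),(p-t).round(1))
```

```text
[ 95.5   0.4 144.6] [552.5  44.5 144.6] [ 0.2 -0.3  0.4]
84 -0.0 [557.1  65.  157.4] [ 4.6 20.5 12.9]
75 0.16 [560.   79.6 156.1] [ 7.5 35.1 11.5]
65 0.33 [563.2  95.4 151.9] [10.7 50.9  7.3]
55 0.51 [566.1 110.2 145. ] [13.7 65.7  0.4]
45 0.68 [568.8 123.7 135.5] [16.4 79.1 -9. ]
38 0.8 [570.5 132.  127.6] [ 18.   87.5 -17. ]
30 0.94 [572.2 140.3 117.3] [ 19.7  95.8 -27.3]
24 1.05 [573.2 145.5 108.9] [ 20.7 101.  -35.7]
18 1.15 [574.1 149.9  99.9] [ 21.6 105.4 -44.6]
13 1.24 [574.7 152.8  92.1] [ 22.2 108.3 -52.4]
9 1.31 [575.1 154.6  85.8] [ 22.6 110.1 -58.8]
6 1.36 [575.3 155.7  80.9] [ 22.8 111.2 -63.7]
4 1.4 [575.4 156.3  77.6] [ 22.9 111.8 -66.9]
2 1.43 [575.5 156.8  74.3] [ 23.  112.3 -70.2]
```

carry_out(
  rows=[
    [1,4,3,0],
    [2,8,6,0],
    [3,12,10,0],
    [3.5,15,12,0],
    [4,18,12,0],
    [4.5,20,12,0],
    [5,22,12,0],
    [5,24,12,0],
    [5.5,26,12,0],
    [6,28,12,0],
    [6.4,30,12,0],
    [7,32.5,12,0],
    [7.5,35,11.5,0],
    [8.1,38,11,0],
    [8.7,41,10,0],
    [9.4,44,9,0],
    [10,47,8.4,0],
    [10.7,50,7.5,0],
  ],
)

```text
time: 12.1
tool_pos: [563.2, 94.9, 151.9]
tcp_rot: [-2.312, 1.564, -2.508]
contact_force: [-0.5, -0.2, -0.0]
grip_width: 0.5
```

carry_out(
  rows=[
    [0.7,3,-1.2,0],
    [1.2,6,-2.5,0],
    [1.7,9,-3.9,0],
    [2.3,12,-5.3,0],
    [2.9,15.3,-6.9,0],
    [3.5,18.5,-8.9,0],
    [4,21,-10.6,0],
    [4.5,23.5,-12.4,0],
    [5,26,-14.2,0],
    [5.6,28.8,-16.4,0],
    [6,31,-18.2,0],
    [6.4,33,-20,0],
    [6.9,35,-22.1,0],
    [7.3,37.1,-24.3,0],
    [7.7,39.1,-26.7,0],
    [8.1,41,-28.9,0],
    [8.5,43,-31.4,0],
    [9,45.4,-34.6,0],
  ],
)

```text
time: 13.6
tool_pos: [572.3, 140.0, 117.6]
tcp_rot: [-2.21, 1.564, -2.405]
contact_force: [-2.2, -3.3, 5.7]
grip_width: 0.9
```

Run:
```python
from h import *
o=get_obs();t=o["tool_pos"];print(F(t).round(1),t.round(1),o["contact_force"].round(1))
a=cv2.resize(capture("scene")[170:310,230:400,::-1],(510,420),interpolation=2);w=capture("wrist")[100:420,200:450,::-1];w=cv2.copyMakeBorder(w,0,100,0,0,0)
cv2.imwrite("pics/s4.png",np.hstack([a,w]))
```

```text
[ 1.930e+02 -1.000e-01  1.176e+02] [572.3 140.  117.6] [-2.2 -3.3  5.7]
```

View pics/s4.png

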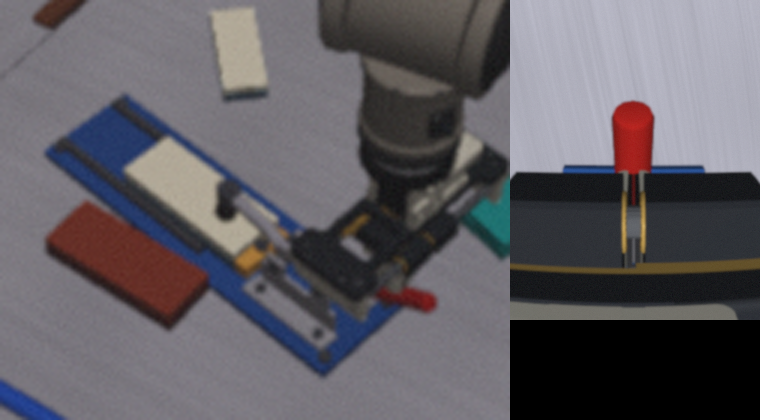

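The picture shows the handle well over, with its red end at (420,298), following the fingers centrally. The pad is coming down on the stone at (228,210), and the force is about 7 N. I continue through the resisting part.

carry_out(
  rows=[
    [0.5,2,-3,0],
    [0.7,4,-6,0],
    [1,5.5,-8.7,0],
    [1.3,7,-11.7,0],
    [1.5,8.4,-14.7,0],
    [1.8,9.9,-17.7,0],
    [2,10.9,-20.3,0],
    [2.2,11.9,-23,0],
    [2.4,12.8,-25.5,0],
  ],
)

```text
time: 14.45
tool_pos: [574.8, 152.4, 93.1]
tcp_rot: [-2.083, 1.564, -2.279]
contact_force: [-3.8, -5.1, 10.5]
grip_width: 0.6
```

carry_out(
  rows=[
    [0.2,0.8,-2,0],
    [0.3,1.3,-4,0],
    [0.4,1.8,-6,0],
    [0.5,2.3,-8,0],
    [0.6,2.6,-9.5,0],
    [0.6,2.9,-11,0],
    [0.7,3.2,-12.5,0],
    [0.7,3.5,-14,0],
    [0.7,3.5,-14,0],
  ],
)

```text
time: 15.2
tool_pos: [575.4, 156.2, 78.5]
tcp_rot: [-2.158, 1.564, -2.354]
contact_force: [0.5, -0.8, -1.1]
grip_width: 0.5
```

The force dropped to zero past the dead point, so the clamp has snapped over. I lift clear and verify.

carry_out(
  rows=[
    [0,0,20,0],
    [0,0,55,0],
    [0,0,95,0],
    [0,0,135,0],
    [0,0,150,0],
    [0,0,150,0],
  ],
)

```text
time: 15.7
tool_pos: [577.7, 156.9, 233.4]
tcp_rot: [-0.421, 1.565, -0.617]
contact_force: [1.0, 0.6, 0.4]
grip_width: 0.3
```

carry_out(
  rows=[
    [-20,30,5,0],
    [-40,60,10,0],
    [-60,90,10,0],
    [-80,120,10,0],
    [-100,140,10,0],
    [-100,140,10,0],
    [-100,140,10,0],
  ],
)

```text
time: 16.28
tool_pos: [476.4, 297.9, 242.2]
tcp_rot: [-0.761, 1.566, -0.954]
contact_force: [0.5, -0.3, -0.2]
grip_width: 0.6
```

Run:
```python
from h import *
o=get_obs();print(o["time"],o["tool_pos"].round(1),o["contact_force"].round(1))
t=capture("top")[:,:,::-1].copy();s=capture("scene")[:,:,::-1].copy()
cv2.imwrite("pics/fin.png",np.hstack([cv2.resize(s[170:310,230:400],(400,330),interpolation=2),cv2.resize(t[200:300,270:430],(400,330),interpolation=2)]))
hsv=cv2.cvtColor(s,cv2.COLOR_BGR2HSV);m=cv2.inRange(hsv,(0,180,90),(6,255,255))|cv2.inRange(hsv,(174,180,90),(180,255,255))
print("red scene",cv2.boundingRect(big(m,(310,220,400,310))))
for r in(50,125):
  for a in (84-np.degrees(1.36),84-np.degrees(1.485)):
    b=np.radians(a);print(r,round(a,1),proj("scene",W(125+r*np.cos(b),0,62+r*np.sin(b))).round(1))
g=cv2.imread("pics/top1.png");d=cv2.absdiff(g,t).max(2);d[d<40]=0;d[380:,:]=0
n,l,st,c=cv2.connectedComponentsWithStats((d>0).astype(np.uint8));print([x.tolist() for x in st[1:] if x[4]>15])
L=[(x,int(cv2.getRectSubPix(t,(1,1),tuple(float(a) for a in proj("top",W(x,12,36))))[0,0,2])) for x in range(-130,36)]
print([l for l in L if l[0]<-115 or l[0]>20])
```

```text
16.2833 [476.4 297.9 242.2] [ 0.5 -0.3 -0.2]
red scene (355, 271, 22, 16)
50 6.1 [355.6 271.3]
50 -1.1 [355.5 272.8]
125 6.1 [377.5 286. ]
125 -1.1 [377.2 289.6]
[[125, 227, 107, 153, 5962], [252, 229, 27, 12, 176], [284, 234, 22, 14, 136], [306, 239, 8, 10, 40], [324, 239, 30, 25, 501], [379, 249, 27, 25, 494], [126, 277, 10, 17, 30], [152, 343, 5, 8, 23], [71, 366, 42, 14, 372]]
[(-130, 33), (-129, 33), (-128, 33), (-127, 35), (-126, 39), (-125, 42), (-124, 71), (-123, 100), (-122, 128), (-121, 153), (-120, 178), (-119, 198), (-118, 198), (-117, 198), (-116, 199), (21, 199), (22, 199), (23, 199), (24, 198), (25, 194), (26, 191), (27, 188), (28, 182), (29, 178), (30, 176), (31, 176), (32, 174), (33, 173), (34, 172), (35, 172)]
```

View pics/fin.png

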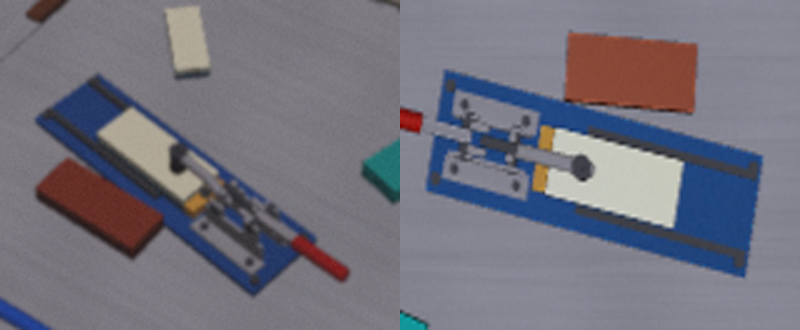

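Run:
```python
from h import *
s=capture("scene")[:,:,::-1].copy()
hsv=cv2.cvtColor(s,cv2.COLOR_BGR2HSV);m=cv2.inRange(hsv,(0,130,30),(8,255,255))|cv2.inRange(hsv,(172,130,30),(180,255,255))
c=big(m,(310,220,400,310));print(cv2.boundingRect(c),cv2.minAreaRect(c));q=c[:,0].astype(float);vx,vy,x,y=cv2.fitLine(c,cv2.DIST_L2,0,.01,.01).ravel()
print("centroid",x,y,"slope",vy/vx)
for a in (1.3,1.365,1.445,1.485):
    b=1.466-a;P=[proj("scene",W(125+r*np.cos(b),0,62+r*np.sin(b))) for r in(50,87.5,125)];print(a,P[1].round(1),(P[2]-P[0])[1]/(P[2]-P[0])[0])
```

```text
(354, 270, 24, 19) ((365.5, 279.0), (26.842493057250977, 5.809868812561035), 35.83765411376953)
centroid 365.5 278.94 slope 0.6896409
1.3 [366.3 277.2] 0.617349506855322
1.365 [366.4 278.7] 0.6732436451904257
1.445 [366.3 280.3] 0.7415097562919264
1.485 [366.2 281.1] 0.7756788771349675
```

The image angle is ambiguous (about 1.39 against 1.485, near the camera's accuracy). I feel for it: go back above the grip and touch it gently.

carry_out(
  rows=[
    [25,-35,-5,0],
    [50,-70,-5,0],
    [75,-106,-5,0],
    [99,-141,-5,0],
    [99,-141,-30,0],
    [99,-141,-60,0],
    [99,-141,-90,0],
    [99,-141,-120,0],
    [99,-141,-145,0],
    [99,-141,-152,0],
    [99,-141,-156,0],
    [99,-141,-158,0],
  ],
)

```text
time: 17.43
tool_pos: [577.9, 154.5, 84.9]
tcp_rot: [-0.531, 1.565, -0.728]
contact_force: [-0.1, 0.6, -0.2]
grip_width: 0.7
```

carry_out(
  rows=[
    [0,0,-1,0],
    [0,0,-2,0],
    [0,0,-3,0],
    [0,0,-4,0],
    [0,0,-5,0],
  ],
)

```text
time: 17.85
tool_pos: [578.2, 154.6, 80.5]
tcp_rot: [-0.388, 1.564, -0.586]
contact_force: [0.1, 0.7, -0.1]
grip_width: 0.5
```

carry_out(
  rows=[
    [0,0,-1,0],
    [0,0,-2,0],
    [0,0,-3,0],
    [0,0,-3,0],
  ],
)

```text
time: 18.18
tool_pos: [578.1, 154.6, 77.2]
tcp_rot: [-0.432, 1.565, -0.629]
contact_force: [-0.4, 0.1, -0.0]
grip_width: 0.3
```

carry_out(
  rows=[
    [0,0,-0.7,0],
    [0,0,-1.4,0],
    [0,0,-2,0],
  ],
)

```text
time: 18.43
tool_pos: [578.0, 154.6, 75.1]
tcp_rot: [-0.443, 1.565, -0.641]
contact_force: [0.3, -0.5, -0.7]
grip_width: 0.6
```

carry_out(
  rows=[
    [0,0,-0.7,0],
    [0,0,-1.4,0],
    [0,0,-1.4,0],
  ],
)

```text
time: 18.68
tool_pos: [577.9, 154.6, 73.5]
tcp_rot: [-0.481, 1.565, -0.678]
contact_force: [-0.1, -0.5, -0.9]
grip_width: 0.2
```

carry_out(
  rows=[
    [0,0,-0.5,0],
    [0,0,-1,0],
  ],
)

```text
time: 18.85
tool_pos: [577.9, 154.6, 72.5]
tcp_rot: [-0.484, 1.565, -0.682]
contact_force: [-0.2, 0.2, 0.1]
grip_width: 0.5
```

carry_out(
  rows=[
    [0,0,-0.5,0],
    [0,0,-1,0],
  ],
)

```text
time: 19.02
tool_pos: [577.9, 154.6, 71.5]
tcp_rot: [-0.476, 1.565, -0.674]
contact_force: [-0.4, 0.5, -0.8]
grip_width: 0.5
```

carry_out(
  rows=[
    [0,0,-0.5,0],
    [0,0,-1,0],
  ],
)

```text
time: 19.18
tool_pos: [577.9, 154.6, 70.4]
tcp_rot: [-0.477, 1.565, -0.674]
contact_force: [-0.9, 0.0, -0.2]
grip_width: 0.8
```

There was no contact down to z = 70.4, and a handle at 1.445 would have touched at 73. So it is at its end stop. I lift off and hand in.

carry_out(
  rows=[
    [0,0,20,0],
    [0,0,55,0],
    [0,0,95,0],
    [0,0,135,0],
    [0,0,150,0],
    [0,0,150,0],
    [0,0,150,0],
    [0,0,150,0],
  ],
)

```text
time: 19.85
tool_pos: [577.1, 154.4, 218.8]
tcp_rot: [-0.923, 1.566, -1.121]
contact_force: [-0.8, -0.1, -0.4]
grip_width: 0.7
```

Run:
```python
from h import *
o=get_obs();print(o["tool_pos"].round(1),o["contact_force"].round(1),o["time"]);print(close_job())
```

```text
[577.1 154.4 218.8] [-0.8 -0.1 -0.4] 19.85
the job is handed in; nothing more can be done
None
```

The whetstone is home against the brass stop and the clamp is locked over it. I handed the job in at about 20 s; it reported no verdict.

- **Stone:** I slid it with closed fingers at about 4 N. At the stop the force rose to about 11 N and the arm stalled. The wrist picture then showed no gap to the brass.
- **Clamp:** I swung the handle over with readings of up to about 12 N. The force fell to zero past the dead point.
- **Last checks:**
    - The final pictures show the pad on the stone, the stone against the stop, and the spare stone where it was.
    - Comparing the top picture with the first one, the only changes I saw were at the arm, the stone and the clamp. I didn't measure the bystanders one by one.
    - One check disagreed: the scene camera put the handle at about 1.39 rad. I felt for it with the fingers and met nothing down to z = 70.4 mm. A handle at 1.445 rad would have touched at about 73 mm, so it should be at its end stop.
    - The pad force was not measured directly.

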